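# Put the bench tools back on their shadow boards

## Robot

A 7-joint arm with a two-finger parallel gripper is mounted at the origin on the work surface. World frame = base frame: x ahead of the robot, y to its left, z up, the work surface at z = 0. Lengths are in m, angles in rad, forces in N, time in s.
With the tool pointing down it reaches from about 0.35 to 0.9 m from the base axis. Payload 8.1 kg.
Tool frame: the origin (TCP) lies at the very end of the fingers, on their centre line; the grasp point (between the pads) lies 19 mm behind it; z points along the fingers, y is the line along which they close (so a half turn about z gives the same grasp; the last joint's range is limited). The gripper opens to 92 mm and grips with 3 to 60 N. Pads are 19 mm wide; open, the fingers measure 130 mm over their backs; the gripper's body (75 mm by 190 mm) begins 47 mm behind the grasp point.
Start: joints at [-1.446, 0.434, 0.025, 1.573, -0.012, 1.134, -0.075], TCP at [0.141, 0.609, 0.227] pointing down, gripper open.
Joint ranges: [-2.62, 2.62], [-0.44, 2.09], [-1.27, 1.32], [0.08, 2.57], [-1.32, 4.46], [0.12, 2], [-2.74, 2.74]. Speed limits (rad/s): [2.22, 2.22, 3.01, 3.01, 3.14, 3.14, 3.14].

## Interface

Orientations are given as a rotation vector (axis times angle).
In Python, from cell import arm gives the robot as it stands.
- The arm moves only by the tool jog_arm, never from a script. Its argument "rows" is a list of rows, each a list of 3 entries, a list of its own where there are three numbers: the shift along the world's x, y, z in cm, then the turn, a rotation vector about the world's x, y, z in degrees, then the opening, from 0 (shut) to 1 (fully open). A call has 1 to 8 rows; each row is the pose to reach, as a shift and turn from the pose commanded when the call began; what a row does not reach only later rows make up. A row lasts 1/8 s, in which the tool goes at most 62.5 mm and 10.7 degrees, less where a joint would pass 70% of its speed; a pose out of reach is approached as far as the arm can. A call with a gripper value outside its range is refused whole. The fingers move at their own pace and stop on an object; "newtons" is the grip in N (left out, the last holds). Time passes only in rows, so rows that repeat a pose let the fingers close. It gives the time, the measured TCP pose, the force, the opening and the grip force at its end, in the units of the state.
- arm.observe(): the state, without advancing time (a new reading comes with each control period).
- arm.get_image(name): name is "scene" or "side" or "wrist"; returns a dict with "img" (420x560x3 uint8, red, green, blue), "depth" (420x560 float32, m along the optical axis (not along the pixel's ray), 0 where there is no reading), "fx", "fy", "cx", "cy" (pixels), "dist_coeffs" ([k1, k2, p1, p2, k3] as OpenCV has them; the pictures are not rectified), "rvec" (rotation vector, rad) and "tvec" (3), from world to camera coordinates, as OpenCV has them; the wrist camera has in their place "mount" (4x4, takes a point from camera to tool coordinates, whose origin is the TCP and whose axes are the flange's). Camera axes: x right, y down, z forward; pixel columns grow to the right and rows downward; lengths in m; the calibration is good to about 2 mm. A picture is of the moment at which its call begins: read the wrist's pose just before it.
- arm.sign_off(): hands the job in; it is judged then, once.
The state is a dict: "clock": time; "joints": joint angles; "dq": joint speeds; "joint_efforts": joint torques, N m; "position": TCP position; "ee_rot": TCP orientation; "force": force on the tool from outside, world axes, zero at the start; "ft_torque": the same for the moment, N m; "width": opening from 0.0 (shut) to 1.0 (fully open); "gripper_force": force on a finger pad.
Only numpy, scipy, OpenCV 4.12 (cv2) and the standard library are available. Lean on these libraries where they do the work, as an engineer would, in place of code of your own. Each camera call takes 0.05 s, during which the arm holds its last target. There are 200 camera calls.

## Task

Put the spirit level, sanding block, block plane and hole saw back on the bench's shadow boards: each upright as it stands now, on the board painted with its own shape and colour, centred on the painted shape and lined up with it (either end may lead). Set each one down rather than dropping it, let go of it, and leave the glue jar and the mug where they are.

Things in the scene. Friction and masses are not known exactly. Their poses are not given: they have to be found in the camera images.
- level_mid (a point): The pocket spirit level, a yellow bar with black end caps and green vials, 130 mm long (x) by 22 mm wide (y) by 40 mm tall (z), 0.15 kg. It stands upright on the bench, loose. The point is at its centre, 20 mm above its underside; x along its length, z up. Grip it across y from above, anywhere in the height of its sides.
- block_mid (a point): The hand sanding block, red on top with a brown cork sole, 100 mm long (x) by 50 mm wide (y) by 40 mm tall (z), 0.12 kg. It stands upright on the bench, loose. The point is at its centre, 20 mm above its underside; x along its length, z up. Grip it across y from above, anywhere in the height of its sides.
- plane_mid (a point): The small block plane, a blue metal body with round ends, 120 mm long (x) by 46 mm wide (y) by 30 mm tall (z, body alone); its straight sides are 74 mm long; a brass knob, 22 mm wide, near its +x end and a steel cap 30 mm wide stand up to 20 mm above the body; 0.5 kg. It stands upright on the bench, loose. The point is at its centre (of the body), 15 mm above its underside; x along its length, z up. Grip it across y from above, anywhere in the height of its sides.
- saw_mid (a point): The hole saw, a green drum of 52 mm diameter and 42 mm height standing on its toothed open end, with a steel shank 12 mm thick standing up 18 mm from its top; round, so its yaw does not matter; 0.2 kg. It stands upright on the bench, loose. The point is at the centre of the drum, 21 mm above its underside; z up. Grip the drum across its diameter from above.
- board_level_top (a point): White board, 150 (x) by 84 (y) by 4 mm thick, fixed flat to the bench, painted with the silhouette of the spirit level: a long narrow yellow bar, 140 by 32 mm (5 mm larger than the tool all round). The point is at the centre of the painted shape, on the board's top face, 4 mm above the bench; x along the shape's length, z up.
- board_block_top (a point): White board, 150 (x) by 84 (y) by 4 mm thick, fixed flat to the bench, painted with the silhouette of the sanding block: a red rectangle, 110 by 60 mm (5 mm larger than the tool all round). The point is at the centre of the painted shape, on the board's top face, 4 mm above the bench; x along the shape's length, z up.
- board_plane_top (a point): White board, 150 (x) by 84 (y) by 4 mm thick, fixed flat to the bench, painted with the silhouette of the block plane: a blue oblong with round ends, 130 by 56 mm (5 mm larger than the tool all round). The point is at the centre of the painted shape, on the board's top face, 4 mm above the bench; x along the shape's length, z up.
- board_saw_top (a point): White board, 150 (x) by 84 (y) by 4 mm thick, fixed flat to the bench, painted with the silhouette of the hole saw: a green disc, 62 mm across (5 mm larger than the tool all round). The point is at the centre of the painted shape, on the board's top face, 4 mm above the bench; x along the shape's length, z up.
- glue: White glue jar with an orange cap, 56 mm across and 100 mm tall, standing loose at one side of the work; origin at the centre of its underside. Not to be moved.
- mug: Blue mug, 72 mm across and 85 mm tall with a handle on its own +y side, standing loose at the other side of the work; origin at the centre of its underside. Not to be moved.
There are look-alikes about, which are no part of the job. Leave any purple look-alike of the part that bears block_mid alone.

How it is judged:
At the end, for the whole second after the job is handed in: Each of the four tools rests upright (within 0.12 rad) and still, flat on its own board (height within 4 mm), its centre within 12 mm of the centre of the painted shape and, but for the round hole saw, its length within 0.2 rad of the shape's length, either way round (horizontal distance between level_mid and board_level_top below 0.012 m and z of level_mid in the frame of board_level_top between 0.016 and 0.024 m and angle between each of level_mid, block_mid, plane_mid, saw_mid's own z axis and vertical below 0.12 rad and linear speed of each of level, block, plane, saw below 0.01 m/s and angle between the x axis of level_mid and the x axis of board_level_top, either way round below 0.2 rad and horizontal distance between block_mid and board_block_top below 0.012 m and z of block_mid in the frame of board_block_top between 0.016 and 0.024 m and angle between the x axis of block_mid and the x axis of board_block_top, either way round below 0.2 rad and horizontal distance between plane_mid and board_plane_top below 0.012 m and z of plane_mid in the frame of board_plane_top between 0.011 and 0.019 m and angle between the x axis of plane_mid and the x axis of board_plane_top, either way round below 0.2 rad and horizontal distance between saw_mid and board_saw_top below 0.012 m and z of saw_mid in the frame of board_saw_top between 0.017 and 0.025 m); the robot touches nothing.
It fails at once if a tool is let go more than 30 mm above its resting height on a board (dropped) ((height (world z) of level_mid above 0.054 m and contact force between level and the fingers below 0.02 N) or (height (world z) of block_mid above 0.054 m and contact force between block and the fingers below 0.02 N) or (height (world z) of plane_mid above 0.049 m and contact force between plane and the fingers below 0.02 N) or (height (world z) of saw_mid above 0.055 m and contact force between saw and the fingers below 0.02 N)).
It fails at once if the glue jar or the mug is moved by more than 15 mm (distance of any of glue, mug from where it was at the start of the episode above 0.015 m).
It also fails if it takes over 120 s, if anything falls off the work surface, if the arm or the gripper's body presses on something with over 40 N, if the wrist force passes 120 N, or if a joint passes its speed limit or range.

## Working session

There is one attempt and no reset: what is moved stays moved. The work goes in short steps, Python scripts to look and compute and a tool call to move; the robot and the scene stay as the last step left them, time stands still between calls to the robot, and variables do not carry over. Pictures are saved under pics/ and viewed, at most 14 in all, crops included, and the job is handed in when it is done.

Besides the shell and the picture viewer there is one more tool, called after "Request:" as a command line: name --argument value ..., lists and objects as JSON in quotes. jog_arm: Moves the arm, as the interface text tells. Its arguments: {"type":"object","properties":{"rows":{"type":"array","items":{"type":"array"}},"newtons":{"type":"number"}},"required":["rows"]}

```bash
mkdir -p pics
cat > h.py <<'E'
import numpy as np, cv2
from cell import arm
def grab(name,fn=None):
    s=arm.observe(); d=arm.get_image(name)
    if fn: cv2.imwrite('pics/'+fn,cv2.cvtColor(d['img'],cv2.COLOR_RGB2BGR))
    K=np.array([[d['fx'],0,d['cx']],[0,d['fy'],d['cy']],[0,0,1.]])
    if name=='wrist':
        T=np.eye(4);T[:3,:3]=cv2.Rodrigues(np.array(s['ee_rot'],float))[0];T[:3,3]=s['position']
        M=T@np.array(d['mount'])
    else:
        R=cv2.Rodrigues(np.array(d['rvec'],float))[0];M=np.eye(4);M[:3,:3]=R.T;M[:3,3]=-R.T@np.array(d['tvec']).ravel()
    h,w=d['depth'].shape
    u,v=np.meshgrid(np.arange(w),np.arange(h))
    n=cv2.undistortPoints(np.stack([u,v],-1).reshape(-1,1,2).astype(np.float64),K,np.array(d['dist_coeffs'],float)).reshape(h,w,2)
    z=d['depth'];P=np.dstack([n*z[...,None],z])@M[:3,:3].T+M[:3,3]
    P[z==0]=np.nan
    return d['img'],P,s
E
python3 - <<'E'
from h import *
for n in('scene','side'):
    i,P,s=grab(n,n+'0.png'); np.save(n+'P.npy',P); np.save(n+'I.npy',i)
print(s)
E
```

```text
{'clock': 0.05, 'joints': array([-1.44560161,  0.4352209 ,  0.02494415,  1.57409127, -0.01159053,
        1.13397619, -0.07510364]), 'dq': array([ 0.00060431, -0.00134311, -0.00018095, -0.00137558, -0.00015935,
        0.00018671, -0.00054716]), 'joint_efforts': array([ 3.96111456e-03, -6.69767189e+01,  9.89455506e-01, -3.15493298e+01,
       -6.07809937e-02,  3.76189314e-02,  7.97358143e-05]), 'position': array([0.14107207, 0.60835524, 0.22594818]), 'ee_rot': array([-3.57108893e-01, -3.12119004e+00,  2.43550460e-03]), 'force': array([-0.40950985, -0.07777875, -0.35663542]), 'ft_torque': array([-0.01004472,  0.04935604,  0.01360858]), 'gripper_force': 0.0, 'width': 1.0023234297799113}
```

View pics/scene0.png

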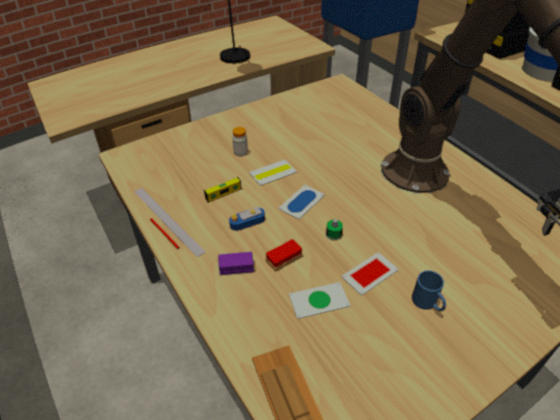

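View pics/side0.png

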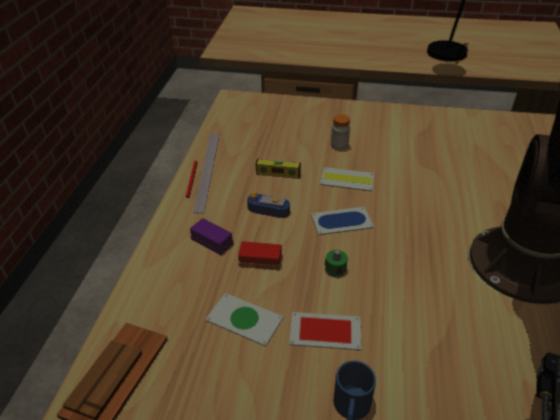

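The scene picture shows the level at (223,189), plane (247,218), block (284,253), saw (335,229), and the boards: yellow (272,172), blue (302,202), red (370,272), green (319,300). The purple look-alike is at (236,263). The side picture agrees.

```bash
cat > meas.py <<'E'
from h import *
B={'scene':dict(level=(223,189),plane=(247,218),block=(284,253),saw=(335,229),b_level=(272,172),b_plane=(302,202),b_block=(370,272),b_saw=(319,300),glue=(240,141),mug=(428,290),purple=(236,263)),
'side':dict(level=(278,168),plane=(268,205),block=(260,253),saw=(336,262),b_level=(347,179),b_plane=(342,220),b_block=(326,330),b_saw=(244,317),glue=(341,132),mug=(354,390),purple=(211,235))}
for c in B:
    P=np.load(c+'P.npy');I=np.load(c+'I.npy');hsv=cv2.cvtColor(I,cv2.COLOR_RGB2HSV)
    for n,(u,v) in B[c].items():
        r=42
        m=np.zeros(P.shape[:2],bool);m[max(0,v-r):v+r,max(0,u-r):u+r]=1
        z=P[...,2]
        if n[:2]=='b_':
            h0=int(hsv[v,u,0]); dh=np.abs(hsv[...,0].astype(int)-h0);dh=np.minimum(dh,180-dh)
            m&=(dh<8)&(hsv[...,1]>170)&(z<.015)
        else: m&=(z>.024 if n=='plane' else z>.033)
        k,l=cv2.connectedComponents(m.astype(np.uint8))
        yy,xx=np.nonzero(m); j=np.argmin((yy-v)**2+(xx-u)**2); m=l==l[yy[j],xx[j]]
        p=P[m]; zt=np.nanpercentile(p[:,2],95)
        if n in('level','block','saw'): p=p[np.abs(p[:,2]-.041)<.005]
        (cx,cy),(w,h),a=cv2.minAreaRect(p[:,:2].astype(np.float32)*1000)
        if w<h: a+=90
        print(c,n,len(p),'ctr %.0f %.0f size %.0f %.0f ang %.0f ztop %.0f mean %s'%(cx,cy,max(w,h),min(w,h),(a+90)%180-90,zt*1000,(np.nanmean(p,0)*1000).round()))
E
python3 meas.py
```

```text
scene level 170 ctr 648 -260 size 127 28 ang 2 ztop 43 mean [ 649. -258.   39.]
scene plane 393 ctr 647 -95 size 119 53 ang -7 ztop 44 mean [650. -91.  33.]
scene block 394 ctr 632 99 size 100 52 ang 3 ztop 42 mean [634.  99.  39.]
scene saw 150 ctr 448 97 size 52 51 ang 33 ztop 56 mean [450.  99.  41.]
scene b_level 161 ctr 442 -268 size 141 33 ang -1 ztop 8 mean [ 444. -269.    3.]
scene b_plane 279 ctr 444 -84 size 115 47 ang 19 ztop 7 mean [445. -83.   3.]
scene b_block 510 ctr 453 279 size 106 57 ang 6 ztop 7 mean [453. 280.   4.]
scene b_saw 245 ctr 632 277 size 55 50 ang -42 ztop 7 mean [631. 277.   4.]
scene glue 292 ctr 481 -436 size 54 54 ang -81 ztop 102 mean [ 486. -427.   74.]
scene mug 764 ctr 382 447 size 100 75 ang -66 ztop 84 mean [389. 441.  62.]
scene purple 466 ctr 766 53 size 95 55 ang -27 ztop 42 mean [767.  54.  38.]
side level 232 ctr 646 -260 size 130 29 ang -2 ztop 43 mean [ 645. -259.   40.]
side plane 535 ctr 644 -97 size 120 53 ang -8 ztop 45 mean [644. -91.  34.]
side block 608 ctr 629 97 size 100 54 ang 3 ztop 43 mean [628.  99.  40.]
side saw 243 ctr 444 96 size 52 50 ang 90 ztop 58 mean [445. 100.  42.]
side b_level 201 ctr 442 -271 size 130 30 ang -2 ztop 8 mean [ 441. -270.    4.]Traceback (most recent call last):
  File "meas.py", line 15, in <module>
    yy,xx=np.nonzero(m); j=np.argmin((yy-v)**2+(xx-u)**2); m=l==l[yy[j],xx[j]]
                           ~~~~~~~~~^^^^^^^^^^^^^^^^^^^^^
    return _wrapfunc(a, 'argmin', axis=axis, out=out, **kwds)
    return bound(*args, **kwds)
ValueError: attempt to get argmin of an empty sequence
```

Request:
jog_arm --rows '[[[20,-20,15],[0,0,8],1],[[20,-20,15],[0,0,8],1],[[40,-40,17],[0,0,16],1],[[40,-40,17],[0,0,16],1],[[40,-40,17],[0,0,16],1],[[40,-40,17],[0,0,16],1],[[40,-40,17],[0,0,16],1],[[40,-40,17],[0,0,16],1]]'

```text
clock: 1.1
position: [0.4778, 0.2715, 0.3748]
ee_rot: [0.081, -3.14, -0.0]
force: [0.8, 0.3, 0.0]
width: 1.002
gripper_force: 0.0
```

Request:
jog_arm --rows '[[[6,-8,3],[0,0,0],1],[[6,-8,3],[0,0,0],1],[[6,-8,3],[0,0,0],1],[[6,-8,3],[0,0,0],1]]'

```text
clock: 1.6
position: [0.5362, 0.194, 0.4038]
ee_rot: [0.082, -3.139, -0.0]
force: [-0.8, 1.4, -1.0]
width: 1.001
gripper_force: 0.0
```

Run:
```python
from h import *
i,P,s=grab('wrist','w1.png'); np.save('wP.npy',P); np.save('wI.npy',i)
print(s['position'],s['ee_rot'],s['joints']); print(np.nanmin(P.reshape(-1,3),0),np.nanmax(P.reshape(-1,3),0)); print(P[210,280],P[100,100],P[100,450],P[350,450])
```

```text
[0.53619644 0.19396752 0.40384579] [ 8.16475629e-02 -3.13924369e+00 -3.81385185e-04] [-0.63652651  0.25329422  0.26409739  1.41682423 -0.06640261  1.48122584
  1.24833755]
[ 0.25606581 -0.3317621  -0.61474828] [1.76944541 0.89651174 0.52025102]
[ 0.62453787  0.19762682 -0.00233126] [ 0.45146819 -0.10495994  0.00379231] [ 0.42211815  0.46748792 -0.00284258] [0.51297666 0.2338312  0.49678963]
```

View pics/w1.png

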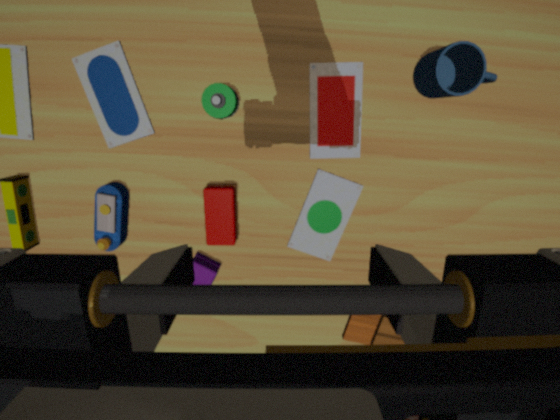

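The wrist view shows the block (220,215), saw (219,100), red board (336,110), green board (324,216), plane (108,216), blue board (113,95). The level's board is partly out of frame at the left.

```bash
cat > mw.py <<'E'
from h import *
def meas(P,I,B,r=60):
    hsv=cv2.cvtColor(I,cv2.COLOR_RGB2HSV)
    for n,(u,v) in B.items():
        z=P[...,2]; m=np.zeros(z.shape,bool); m[max(0,v-r):v+r,max(0,u-r):u+r]=1
        h0=int(hsv[v,u,0]); dh=np.abs(hsv[...,0].astype(int)-h0);dh=np.minimum(dh,180-dh)
        if n[:2]=='b_': m&=(dh<9)&(hsv[...,1]>140)&(z<.02)
        else: m&=(z>(.022 if 'plane' in n else .033))&(z<.045 if n!='mug' else z<2)
        k,l=cv2.connectedComponents(m.astype(np.uint8))
        yy,xx=np.nonzero(m); j=np.argmin((yy-v)**2+(xx-u)**2); m=l==l[yy[j],xx[j]]
        # planar projection at the median height, edges to half a pixel
        p=P[m][:,:2]*1000; c=p.mean(0)
        (cx,cy),(w,h),a=cv2.minAreaRect(p.astype(np.float32)); a+=90*(w<h)
        e=np.linalg.eigh(np.cov(p.T))[1][:,1]; pa=np.degrees(np.arctan2(e[1],e[0]))
        print(n,len(p),'rect %.0f %.0f  size %.0f %.0f ang %.1f'%(cx,cy,max(w,h),min(w,h),(a+90)%180-90),'mean',c.round(),'pca %.1f'%((pa+90)%180-90),'z %.0f'%(1000*np.median(P[m][:,2])))
E
python3 - <<'E'
from mw import *
meas(np.load('wP.npy'),np.load('wI.npy'),dict(block=(220,215),saw=(225,90),b_block=(336,110),b_saw=(324,216),b_plane=(113,95),plane=(120,216)))
E
```

```text
block 1714 rect 629 97  size 98 51 ang 2.6 mean [628.  97.] pca 3.1 z 39
saw 835 rect 446 96  size 52 51 ang -69.5 mean [446.  96.] pca 77.5 z 41
b_block 2441 rect 452 279  size 109 58 ang 4.4 mean [451. 279.] pca 5.2 z 4
b_saw 776 rect 631 276  size 56 54 ang -87.3 mean [631. 276.] pca 85.3 z 4
b_plane 2287 rect 444 -83  size 126 53 ang 20.8 mean [443. -83.] pca 20.1 z 4
plane 1648 rect 646 -97  size 120 48 ang -5.7 mean [641. -92.] pca -7.0 z 31
```

Request:
jog_arm --rows '[[[9.3,-9.7,-10],[0,0,0],1],[[9.3,-9.7,-20],[0,0,0],1],[[9.3,-9.7,-28],[0,0,0],1],[[9.3,-9.7,-31],[0,0,0],1],[[9.3,-9.7,-31],[0,0,0],1],[[9.3,-9.7,-31],[0,0,0],1],[[9.3,-9.7,-31],[0,0,0],1],[[9.3,-9.7,-31],[0,0,0],1]]'

```text
clock: 2.65
position: [0.6302, 0.0978, 0.0959]
ee_rot: [-0.083, 3.139, 0.001]
force: [0.1, -0.0, 0.3]
width: 1.002
gripper_force: 0.0
```

Request:
jog_arm --rows '[[[-0.1,-0.1,-4],[0,0,0],1],[[-0.1,-0.1,-7],[0,0,0],1],[[-0.1,-0.1,-8.4],[0,0,0],1],[[-0.1,-0.1,-8.4],[0,0,0],1],[[-0.1,-0.1,-8.4],[0,0,0],0],[[-0.1,-0.1,-8.4],[0,0,0],0],[[-0.1,-0.1,-8.4],[0,0,0],0],[[-0.1,-0.1,-8.4],[0,0,0],0]]' --newtons 25

```text
clock: 3.65
position: [0.629, 0.0953, 0.0107]
ee_rot: [-0.081, 3.14, 0.0]
force: [-0.1, -1.0, -0.2]
width: 0.614
gripper_force: 0.0
```

Request:
jog_arm --rows '[[[0,0,0],[0,0,0],0],[[0,0,0],[0,0,0],0],[[0,0,0],[0,0,0],0],[[0,0,0],[0,0,0],0]]' --newtons 25

```text
clock: 4.15
position: [0.6289, 0.0953, 0.0106]
ee_rot: [-0.081, 3.14, 0.0]
force: [-0.7, 0.4, 3.1]
width: 0.545
gripper_force: 25.0
```

Request:
jog_arm --rows '[[[0,0,4],[0,0,0],0],[[0,0,9],[0,0,0],0],[[-4,4,9],[0,0,1],0],[[-9,9,9],[0,0,2],0],[[-13.5,14,9],[0,0,2],0],[[-17.7,18.4,9],[0,0,2],0],[[-17.7,18.4,9],[0,0,2],0],[[-17.7,18.4,9],[0,0,2],0]]'

```text
clock: 5.15
position: [0.4515, 0.2796, 0.1004]
ee_rot: [-0.139, 3.139, -0.0]
force: [-0.2, -1.4, -1.0]
width: 0.542
gripper_force: 25.0
```

Request:
jog_arm --rows '[[[0,0,0],[0,0,0],0],[[0,0,0],[0,0,0],0]]'

```text
clock: 5.4
position: [0.4531, 0.2777, 0.1004]
ee_rot: [-0.131, 3.138, -0.001]
force: [0.2, 0.3, -1.5]
width: 0.548
gripper_force: 25.0
```

Request:
jog_arm --rows '[[[-0.1,0.1,-3],[0,0,0],0],[[-0.1,0.1,-6],[0,0,0],0],[[-0.1,0.1,-7.8],[0,0,0],0],[[-0.1,0.1,-8.3],[0,0,0],0],[[-0.1,0.1,-8.5],[0,0,0],0],[[-0.1,0.1,-8.5],[0,0,0],0],[[-0.1,0.1,-8.5],[0,0,0],0]]'

```text
clock: 6.28
position: [0.4513, 0.2804, 0.0161]
ee_rot: [-0.135, 3.138, 0.001]
force: [-0.5, -0.5, -1.3]
width: 0.546
gripper_force: 25.0
```

Request:
jog_arm --rows '[[[0,0,-0.1],[0,0,0],0],[[0,0,-0.1],[0,0,0],0],[[0,0,-0.1],[0,0,0],1],[[0,0,-0.1],[0,0,0],1],[[0,0,-0.1],[0,0,0],1],[[0,0,-0.1],[0,0,0],1],[[0,0,1],[0,0,0],1],[[0,0,6],[0,0,0],1]]'

```text
clock: 7.28
position: [0.4493, 0.2791, 0.0747]
ee_rot: [0.135, -3.135, 0.005]
force: [1.3, 1.3, 0.7]
width: 0.997
gripper_force: 0.0
```

Request:
jog_arm --rows '[[[0,0,5],[0,0,0],1],[[-0.3,-5,6],[0,0,0],1],[[-0.3,-10,6],[0,0,0],1],[[-0.3,-15,5],[0,0,0],1],[[-0.3,-18.3,3],[0,0,0],1],[[-0.3,-18.3,3],[0,0,0],1],[[-0.3,-18.3,3],[0,0,0],1],[[-0.3,-18.3,3],[0,0,0],1]]'

```text
clock: 8.28
position: [0.4483, 0.0986, 0.106]
ee_rot: [-0.138, 3.137, 0.001]
force: [-0.4, 0.5, -1.0]
width: 0.999
gripper_force: 0.0
```

Request:
jog_arm --rows '[[[-0.2,-0.2,-4],[0,0,0],1],[[-0.2,-0.2,-8],[0,0,0],1],[[-0.2,-0.2,-9.2],[0,0,0],1],[[-0.2,-0.2,-9.2],[0,0,0],0],[[-0.2,-0.2,-9.2],[0,0,0],0],[[-0.2,-0.2,-9.2],[0,0,0],0],[[-0.2,-0.2,-9.2],[0,0,0],0],[[-0.2,-0.2,-9.2],[0,0,0],0]]' --newtons 20

```text
clock: 9.28
position: [0.4462, 0.0953, 0.014]
ee_rot: [-0.135, 3.138, 0.001]
force: [-1.2, -0.2, 7.1]
width: 0.561
gripper_force: 20.0
```

Request:
jog_arm --rows '[[[0,0,0],[0,0,0],0],[[0,0,0],[0,0,0],0]]'

```text
clock: 9.52
position: [0.4462, 0.0953, 0.014]
ee_rot: [-0.135, 3.138, 0.001]
force: [-0.0, -0.9, 7.0]
width: 0.56
gripper_force: 20.0
```

Request:
jog_arm --rows '[[[0,0,4],[0,0,0],0],[[0,0,9],[0,0,0],0],[[4,4,9],[0,0,0],0],[[9,9,9],[0,0,0],0],[[13.5,13.5,9],[0,0,0],0],[[18.5,18.1,9],[0,0,0],0],[[18.5,18.1,9],[0,0,0],0],[[18.5,18.1,9],[0,0,0],0]]'

```text
clock: 10.52
position: [0.6307, 0.2769, 0.1024]
ee_rot: [0.137, -3.138, 0.001]
force: [0.2, -0.8, -1.2]
width: 0.56
gripper_force: 20.0
```

Request:
jog_arm --rows '[[[0,0,0],[0,0,0],0],[[0,0,-3],[0,0,0],0],[[0,0,-6],[0,0,0],0],[[0,0,-6.5],[0,0,0],0],[[0,0,-6.5],[0,0,0],0]]'

```text
clock: 11.15
position: [0.6308, 0.2756, 0.0392]
ee_rot: [-0.135, 3.139, -0.0]
force: [0.0, -0.6, -1.6]
width: 0.564
gripper_force: 20.0
```

Request:
jog_arm --rows '[[[0,0,-1.2],[0,0,0],0],[[0,0,-2.0],[0,0,0],0],[[0,0,-2.1],[0,0,0],0],[[0,0,-2.1],[0,0,0],0],[[0,0,-2.1],[0,0,0],1],[[0,0,-2.1],[0,0,0],1],[[0,0,-2.1],[0,0,0],1],[[0,0,-2.1],[0,0,0],1]]'

```text
clock: 12.15
position: [0.6308, 0.2762, 0.0174]
ee_rot: [-0.136, 3.139, 0.0]
force: [0.8, 0.6, -0.0]
width: 0.951
gripper_force: 0.0
```

Request:
jog_arm --rows '[[[0,0,5],[0,0,0],1],[[0,0,11],[0,0,0],1],[[-3,-5,15],[0,0,-3],1],[[-5,-10,19],[0,0,-6],1],[[-7,-15,22],[0,0,-9],1],[[-9.5,-20,27],[0,0,-11],1],[[-9.5,-25,30],[0,0,-11],1],[[-9.5,-30,33],[0,0,-11],1]]'

```text
clock: 13.15
position: [0.5355, -0.0131, 0.3417]
ee_rot: [0.165, 3.136, 0.001]
force: [1.8, -0.3, 0.3]
width: 1.004
gripper_force: 0.0
```

Request:
jog_arm --rows '[[[0,-6,3],[0,0,0],1],[[0,-12,5],[0,0,0],1],[[0,-16,6],[0,0,0],1],[[0,-16,6],[0,0,0],1],[[0,-16,6],[0,0,0],1],[[0,-16,6],[0,0,0],1]]'

```text
clock: 13.9
position: [0.5363, -0.17, 0.3995]
ee_rot: [-0.162, -3.137, -0.001]
force: [0.1, -0.0, 0.3]
width: 1.0
gripper_force: 0.0
```

Run:
```python
from h import *
i,P,s=grab('wrist','w2.png'); np.save('wP.npy',P); np.save('wI.npy',i)
print(s['position'],s['ee_rot'],s['joints'])
```

```text
[ 0.53634356 -0.16997956  0.39948736] [-1.62046264e-01 -3.13665132e+00 -1.26521229e-03] [-0.2147521   0.25215262  0.57179704  1.46242936 -0.1367073   1.46773662
  1.82436709]
```

View pics/w2.png

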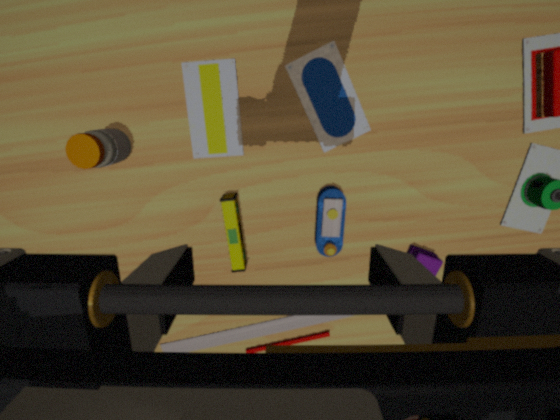

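The block and saw appear on their boards at the right. The level is at (234,232), its board at (212,108), the plane at (330,222) and its board at (328,96).

Run:
```python
from mw import *
P=np.load('wP.npy')
meas(P,np.load('wI.npy'),dict(plane=(330,240),b_plane=(328,96),level=(230,225),b_level=(212,108)))
```

```text
plane 1678 rect 645 -98  size 120 46 ang -7.2 mean [640. -98.] pca -7.4 z 31
b_plane 2419 rect 445 -83  size 126 52 ang 19.5 mean [443. -84.] pca 19.9 z 4
level 977 rect 647 -261  size 131 23 ang 0.3 mean [ 645. -261.] pca 0.7 z 40
b_level 1602 rect 443 -269  size 137 30 ang -2.2 mean [ 441. -269.] pca -2.4 z 4
```

Request:
jog_arm --rows '[[[10.9,7.2,-6],[0,0,-1],1],[[10.9,7.2,-12],[0,0,-1],1],[[10.9,7.2,-18],[0,0,-1],1],[[10.9,7.2,-24],[0,0,-1],1],[[10.9,7.2,-30],[0,0,-1],1],[[10.9,7.2,-30],[0,0,-1],1],[[10.9,7.2,-30],[0,0,-1],1],[[10.9,7.2,-30],[0,0,-1],1]]'

```text
clock: 14.95
position: [0.6462, -0.0996, 0.1017]
ee_rot: [0.192, 3.134, -0.0]
force: [0.2, -0.8, 1.4]
width: 1.0
gripper_force: 0.0
```

Request:
jog_arm --rows '[[[-0.1,0.1,-4],[0,0,0],1],[[-0.1,0.1,-8],[0,0,0],1],[[-0.1,0.1,-9.4],[0,0,0],1],[[-0.1,0.1,-9.4],[0,0,0],0],[[-0.1,0.1,-9.4],[0,0,0],0],[[-0.1,0.1,-9.4],[0,0,0],0],[[-0.1,0.1,-9.4],[0,0,0],0],[[-0.1,0.1,-9.4],[0,0,0],0]]' --newtons 45

```text
clock: 15.95
position: [0.6444, -0.0983, 0.0063]
ee_rot: [0.193, 3.135, 0.001]
force: [-0.5, 5.6, 4.1]
width: 0.508
gripper_force: 2.8
```

Request:
jog_arm --rows '[[[0,0,0],[0,0,0],0],[[0,0,0],[0,0,0],0],[[0,0,0],[0,0,0],0]]'

```text
clock: 16.32
position: [0.6444, -0.0981, 0.0063]
ee_rot: [0.193, 3.135, 0.001]
force: [-1.1, 2.8, 5.3]
width: 0.496
gripper_force: 45.0
```

Request:
jog_arm --rows '[[[0,0,3],[0,0,0],0],[[0,0,7],[0,0,0],0],[[-4,0.3,7],[0,0,6],0],[[-9,0.6,7],[0,0,13],0],[[-14,1,7],[0,0,20],0],[[-18,1.5,7],[0,0,27],0],[[-19.9,1.5,7],[0,0,27],0],[[-19.9,1.5,7],[0,0,27],0]]'

```text
clock: 17.32
position: [0.443, -0.0838, 0.0756]
ee_rot: [0.542, -3.092, -0.001]
force: [1.9, -0.1, -5.0]
width: 0.496
gripper_force: 45.0
```

Request:
jog_arm --rows '[[[0,0,0],[0,0,0],0],[[0,0,0],[0,0,0],0],[[0,0,-2.5],[0,0,0],0],[[0,0,-4],[0,0,0],0],[[0,0,-4],[0,0,0],0],[[0,0,-4],[0,0,0],0]]'

```text
clock: 18.08
position: [0.4458, -0.0838, 0.0363]
ee_rot: [-0.544, 3.094, -0.0]
force: [1.2, 0.3, -5.2]
width: 0.496
gripper_force: 45.0
```

Request:
jog_arm --rows '[[[0,0,-1.2],[0,0,0],0],[[0,0,-2.3],[0,0,0],0],[[0,0,-2.6],[0,0,0],0],[[0,0,-2.6],[0,0,0],0],[[0,0,-2.6],[0,0,0],1],[[0,0,-2.6],[0,0,0],1],[[0,0,-2.6],[0,0,0],1],[[0,0,-2.6],[0,0,0],1]]'

```text
clock: 19.08
position: [0.4453, -0.0837, 0.01]
ee_rot: [-0.544, 3.094, -0.0]
force: [-0.1, 0.1, 0.2]
width: 0.884
gripper_force: 0.0
```

Request:
jog_arm --rows '[[[0,0,4],[0,0,0],1],[[0,0,10],[0,0,0],1],[[5,-4,10],[0,0,-6],1],[[9,-8,10],[0,0,-12],1],[[13,-12,9],[0,0,-19],1],[[17,-15,9],[0,0,-19.5],1],[[20.2,-17.7,9],[0,0,-19.5],1],[[20.2,-17.7,9],[0,0,-19.5],1]]'

```text
clock: 20.08
position: [0.6483, -0.2633, 0.0992]
ee_rot: [-0.01, 3.141, -0.003]
force: [0.3, 0.9, -0.7]
width: 1.0
gripper_force: 0.0
```

Request:
jog_arm --rows '[[[0,0,0],[0,0,0],1],[[0,0,0],[0,0,0],1]]'

```text
clock: 20.32
position: [0.6465, -0.2595, 0.1]
ee_rot: [0.013, -3.141, -0.002]
force: [0.1, 0.5, -0.5]
width: 1.002
gripper_force: 0.0
```

Level: 22 mm wide, so closing takes longer.

Request:
jog_arm --rows '[[[0,-0.1,-4],[0,0,0],1],[[0,-0.1,-8],[0,0,0],1],[[0,-0.1,-8.8],[0,0,0],1],[[0,-0.1,-8.8],[0,0,0],0],[[0,-0.1,-8.8],[0,0,0],0],[[0,-0.1,-8.8],[0,0,0],0],[[0,-0.1,-8.8],[0,0,0],0],[[0,-0.1,-8.8],[0,0,0],0]]' --newtons 25

```text
clock: 21.32
position: [0.6473, -0.2617, 0.0123]
ee_rot: [-0.012, 3.141, -0.0]
force: [0.6, 0.1, -0.2]
width: 0.504
gripper_force: 0.0
```

Request:
jog_arm --rows '[[[0,0,0],[0,0,0],0],[[0,0,0],[0,0,0],0],[[0,0,0],[0,0,0],0],[[0,0,0],[0,0,0],0],[[0,0,0],[0,0,0],0],[[0,0,0],[0,0,0],0]]'

```text
clock: 22.08
position: [0.6471, -0.2617, 0.012]
ee_rot: [-0.012, 3.142, -0.0]
force: [-0.7, -1.1, -0.8]
width: 0.237
gripper_force: 25.0
```

Request:
jog_arm --rows '[[[0,0,3],[0,0,0],0],[[0,0,7],[0,0,0],0],[[-4,0,7],[0,0,-1],0],[[-9,0,7],[0,0,-2],0],[[-14,-0.5,7],[0,0,-2.7],0],[[-18,-0.7,7],[0,0,-2.7],0],[[-20.5,-0.7,7],[0,0,-2.7],0],[[-20.5,-0.7,7],[0,0,-2.7],0]]'

```text
clock: 23.08
position: [0.44, -0.2687, 0.0821]
ee_rot: [-0.065, -3.14, -0.002]
force: [0.7, 0.7, -1.6]
width: 0.24
gripper_force: 25.0
```

Request:
jog_arm --rows '[[[0,0,0],[0,0,0],0],[[0,0,0],[0,0,0],0],[[0,0,-2.5],[0,0,0],0],[[0,0,-4],[0,0,0],0],[[0,0,-4],[0,0,0],0],[[0,0,-4],[0,0,0],0]]'

```text
clock: 23.82
position: [0.4425, -0.2689, 0.0423]
ee_rot: [0.062, 3.141, -0.0]
force: [0.6, -0.1, -0.7]
width: 0.243
gripper_force: 25.0
```

Goal z is 0.016, so 2.6 cm down.

Request:
jog_arm --rows '[[[0,0,-1.2],[0,0,0],0],[[0,0,-2.3],[0,0,0],0],[[0,0,-2.6],[0,0,0],0],[[0,0,-2.6],[0,0,0],0],[[0,0,-2.6],[0,0,0],1],[[0,0,-2.6],[0,0,0],1],[[0,0,-2.6],[0,0,0],1],[[0,0,-2.6],[0,0,0],1]]'

```text
clock: 24.82
position: [0.4422, -0.2687, 0.016]
ee_rot: [0.062, 3.141, -0.0]
force: [0.6, -0.1, 0.5]
width: 0.621
gripper_force: 0.0
```

Request:
jog_arm --rows '[[[0,0,0],[0,0,0],1],[[0,0,4],[0,0,0],1],[[0,0,9],[0,0,0],1],[[1,4,15],[0,0,0],1],[[3,9,21],[0,0,0],1],[[5,14,27],[0,0,0],1],[[7,19,33],[0,0,0],1],[[9,24,38],[0,0,0],1]]'

```text
clock: 25.82
position: [0.5125, -0.0767, 0.3442]
ee_rot: [0.062, 3.14, 0.0]
force: [1.5, -0.5, -0.3]
width: 1.001
gripper_force: 0.0
```

Request:
jog_arm --rows '[[[0,3,1],[0,0,0],1],[[0,3,1],[0,0,0],1],[[0,3,1],[0,0,0],1]]'

```text
clock: 26.2
position: [0.5121, -0.0487, 0.3519]
ee_rot: [-0.063, -3.14, 0.001]
force: [0.5, -0.9, 0.4]
width: 1.0
gripper_force: 0.0
```

Run:
```python
from h import *
i,P,s=grab('wrist','w3.png'); np.save('wP.npy',P); np.save('wI.npy',i)
print(s['position'],s['clock'])
```

```text
[ 0.5120615  -0.04865876  0.3519351 ] 26.2
```

View pics/w3.png

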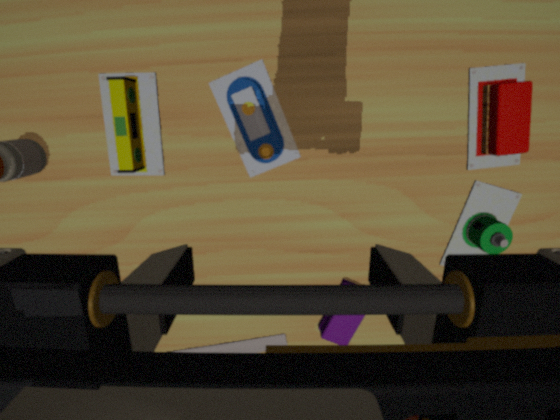

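All four tools sit on their boards: level (127,123), plane (255,118), block (508,118), saw (488,236). I'll measure each once against the board centres before handing in.

Run:
```python
from mw import *
P=np.load('wP.npy'); P=P-np.array([0,0,.004])
meas(P,np.load('wI.npy'),dict(level=(120,110),plane=(240,95),block=(508,118),saw=(475,236)))
```

```text
level 1592 rect 440 -267  size 126 24 ang -2.7 mean [ 438. -266.] pca -2.4 z 39
plane 2375 rect 443 -83  size 113 46 ang 19.3 mean [439. -84.] pca 21.4 z 31
block 2560 rect 453 280  size 100 52 ang 5.4 mean [452. 278.] pca 4.5 z 39
saw 740 rect 630 276  size 51 51 ang -24.6 mean [628. 272.] pca 59.1 z 41
```

All four are within about 3 mm and 1° of their painted shapes.

```bash
python3 -c "
from cell import arm
print(arm.sign_off())"
```

```text
the job is handed in; nothing more can be done
None
```

The spirit level, sanding block, block plane and hole saw are each on their own board, measured within about 3 mm and 1° of the painted shapes, and the job is handed in at about 26 s; no verdict came back.

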